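# Line up the quarter-turn fastener and hold the filter panel shut

### The arm

A 6-joint arm with a two-finger parallel gripper is mounted at the origin on a cart in front of the work surface, level with it; the furniture and walls round the work are solid. World frame = base frame: x ahead of the robot, y to its left, z up, the work surface at z = 0. Lengths are in m, angles in rad, forces in N, time in s.
With the tool pointing down it reaches from about 0.375 to 0.9 m from the base axis. Payload 3.1 kg.
Tool frame: the origin (TCP) lies midway between the tips of the shut fingers; the grasp point (between the pads) lies 19 mm behind it; z points along the fingers, y is the direction in which the jaws open and shut (so a half turn about z gives the same grasp; the last joint's range is limited). The gripper opens to 87 mm and grips with 3 to 60 N. Pads are 19 mm wide; open, the fingers measure 117 mm over their backs; the gripper's body (75 mm by 190 mm) begins 51 mm behind the grasp point.
Start: joints at [1.004, 0.527, 1.433, -0, 1.181, -0.178], TCP at [0.237, 0.578, 0.223] pointing down, gripper open.
Joint ranges: [-3.08, 3.08], [-0.75, 2.2], [0.22, 2.44], [-1.43, 4.57], [0, 2.65], [-2.85, 2.85]. Speed limits (rad/s): [2.79, 2.79, 3.14, 3.14, 3.14, 3.14].

### API

Orientations are given as a unit quaternion [x, y, z, w].
In Python, from workcell import manip gives the robot as it stands. Calls block until the motion is done:
- manip.movep(position, orientation): joint-space move of the TCP to a pose.
- manip.move_linear(position, attitude=None, vel=0.15, threshold=None): straight line of the TCP; attitude=None keeps the orientation; vel is the mean speed in m/s. With threshold (N) it stops when the force on the tool has changed by that much, and returns True; else False.
- manip.move_joints(angles): joint-space move.
- manip.gripper_to(opening, strength=None): finger opening in m; strength is the grip in N (None keeps the last); returns when the fingers have stopped.
- manip.dwell(seconds).
- manip.solve_ik(position, orientation): joint angles nearest the present ones, or None.
- manip.observe(): the state.
- manip.get_image(name): name is "scene" or "side" or "wrist"; returns a dict with "pixels" (400x640x3 uint8, blue, green, red), "fx", "fy", "cx", "cy" (pixels), "R" (3x3) and "t" (3): a world point X has camera coordinates R X + t; the wrist camera has in their place "T_tool_cam" (4x4, takes a point from camera to tool coordinates, whose origin is the TCP and whose axes are the flange's). Camera axes: x right, y down, z forward; pixel columns grow to the right and rows downward; lengths in m; the calibration is good to about 2 mm. A picture is of the moment at which its call begins: read the wrist's pose just before it. There is no depth.
A pose or a line that the arm cannot do raises manip.IKError and nothing moves.
- manip.close_job(): hands the job in, once; it reports no verdict.
The state is a dict: "t": time; "joint_positions": joint angles; "qd": joint speeds; "joint_torque": joint torques, N m; "tool_pos": TCP position; "eef_rot": TCP orientation; "contact_force": force on the tool from outside, world axes, zero at the start; "torque": the same for the moment, N m; "grip_width": finger opening in m.
Only numpy, scipy, OpenCV 4.12 (cv2) and the standard library are available. Lean on these libraries where they do the work, as an engineer would, in place of code of your own. Each camera call takes 0.05 s, during which the arm holds its last target.

### The job

Pull the air cleaner's filter tray fully out by its handle. The panel on top of the tray stands proud because the cross pin of its quarter-turn fastener sits across the slot below: turn the wing head until it lines up with the two marks engraved on the panel, then press the panel down flush on its frame. Finish while you still hold it pressed flush, with the wing left in line with the marks, because I check the gasket all round before it gets locked; leave the loose tools alone.

Things in the scene. Friction and masses are not known exactly. Their poses are not given: they have to be found in the camera images.
- air_cleaner: grey sheet-steel housing on the bench, fixed, 250 (x) x 200 (y) x 140 high mm, with a black hose spigot on its top near the back. Origin: centre of its footprint, on the bench. Its own -x axis is the way in which the tray slides out; z up
- tray (a joint): how far the steel filter tray is pulled out of the housing (m): 0 shut, 0.18 fully out at its stop; it starts 0 to 0.03. Slides with 2 to 3 N of friction and stays where it is left
- tray_handle (a point): middle of the tray's handle: a round steel bar 10 mm thick, level, 95 mm long along the housing's y axis, 105 mm above the bench and 42 mm in front of the tray's grey front leaf (7 mm thick, 196 mm wide, its top edge 136 mm above the bench). Moves with the tray; axes as the housing's
- panel (a joint): tilt of the aluminium panel on top of the tray off its frame (rad): 0 flush (top face 87 mm above the bench), 0.10 at most. 148 (along the slide) x 140 x 4 mm, hinged at the edge away from the handle; free edge 20 mm behind the front leaf. With the fastener out of line it stops at about 0.08; in line it drops to about 0.055 on the springy gasket; flush takes about 9 N at the fastener's distance
- panel_press (a point): point on the panel's top face, 45 mm from the fastener's axis along the housing's +y axis and 107 mm from the hinge line: a clear place to press on (so is the mirror place on the other side). Axes as the housing's, tilted with the panel
- fastener (a joint): angle of the fastener's wing head (rad), growing counter-clockwise seen from above: 0 in line with the engraved marks and the slot, which run along the slide (the housing's x axis). Starts at 0.7 to 1.4, turns between -0.4 and 1.75 with 0.03 to 0.1 N m of friction. The cross pin below enters the slot within about 0.15 of 0
- wing_center (a point): centre of the fastener's dark steel wing head: a bar 36 mm long (its own x axis), 10 mm thick (its own y axis) and 20 mm high, standing 4 to 24 mm above the panel; this point is 14 mm above the panel's top face, on the turning axis, 107 mm from the hinge and 66 mm behind the front leaf. Its z axis is the turning axis
- screwdriver: loose screwdriver, 190 mm long, lying on the bench; leave alone. Origin: centre of its underside
- brush: loose paint brush, 178 mm long, lying on the bench; leave alone. Origin: centre of its underside
- tape_measure: loose tape measure, 62 x 85 x 37 mm; leave alone. Origin: centre of its underside
- spanner: loose open-end spanner, 161 mm long; leave alone. Origin: centre of its underside

How it is judged:
On the way, in this order (a step that is already met when the one before it is completed fails the run):
1. the filter tray is pulled out to its stop (value of joint tray above 0.165 m), for 0.2 s.
2. the wing head is in line with the marks (value of joint fastener between -0.22 and 0.22 rad), for 0.2 s.
At the end, for the whole second after the job is handed in: The tray is out to its stop (within 20 mm), the wing is in line with the marks (within 0.22 rad), and the robot is still pressing on the panel (over 3 N), which lies flush on its frame (within 0.014 rad, 2 mm at its free edge) (all of step 2 and value of joint tray above 0.16 m and value of joint panel below 0.014 rad and contact force between any of the fingers, the arm and panel above 3 N); the arm keeps its last pose, push and grip.
It fails at once if a loose tool on the bench is pushed away (distance of any of screwdriver, brush, tape_measure, spanner from where it was at the start of the episode above 0.03 m).
It also fails if it takes over 51 s, if anything falls off the work surface, if the arm or the gripper's body presses on something with over 40 N, if the wrist force passes 120 N, or if a joint passes its speed limit or range.

## Working session

There is one attempt and no reset: what is moved stays moved. The work goes in short steps, each a Python script; the robot and the scene stay as the last script left them, time stands still between calls to the robot, and variables do not carry over. Pictures are saved under pics/ and viewed, and the job is handed in when it is done.

```bash
mkdir -p pics; ls
python3 - <<'E'
from workcell import manip
import cv2,numpy as np
s=manip.observe();print({k:np.round(v,3).tolist() for k,v in s.items()})
for n in ["scene","side","wrist"]:
    im=manip.get_image(n);cv2.imwrite(f"pics/{n}0.png",im["pixels"])
    print(n,{k:np.round(v,4).tolist() for k,v in im.items() if k!="pixels"})
E
```

```text
pics
{'t': 0.0, 'joint_positions': [1.003, 0.528, 1.434, -0.0, 1.181, -0.178], 'qd': [0.001, 0.0, 0.001, -0.0, 0.001, 0.0], 'joint_torque': [-0.0, -44.004, -17.659, 0.063, 0.058, -0.0], 'tool_pos': [0.236, 0.578, 0.222], 'eef_rot': [0.193, 0.981, -0.001, -0.0], 'contact_force': [-0.617, 0.688, 0.184], 'torque': [0.05, 0.036, 0.021], 'grip_width': 0.087}
scene {'fx': 378.0429, 'fy': 378.0429, 'cx': 323.0875, 'cy': 196.5435, 'R': [[0.7068, -0.7074, 0.0005], [-0.391, -0.3912, -0.8331], [0.5895, 0.5887, -0.5531]], 't': [-0.4644, 0.2186, 0.8584]}
side {'fx': 494.8747, 'fy': 494.8747, 'cx': 319.9143, 'cy': 204.5904, 'R': [[0.9883, -0.1524, 0.0026], [-0.0504, -0.343, -0.938], [0.1439, 0.9269, -0.3467]], 't': [-0.5457, 0.086, 1.4088]}
wrist {'fx': 293.3241, 'fy': 293.3241, 'cx': 315.5777, 'cy': 202.5786, 'T_tool_cam': [[-0.0013, -0.957, -0.2902, 0.0804], [1.0, -0.0013, -0.0002, 0.0003], [-0.0002, -0.2902, 0.957, -0.1622], [0.0, 0.0, 0.0, 1.0]]}
```

View pics/scene0.png

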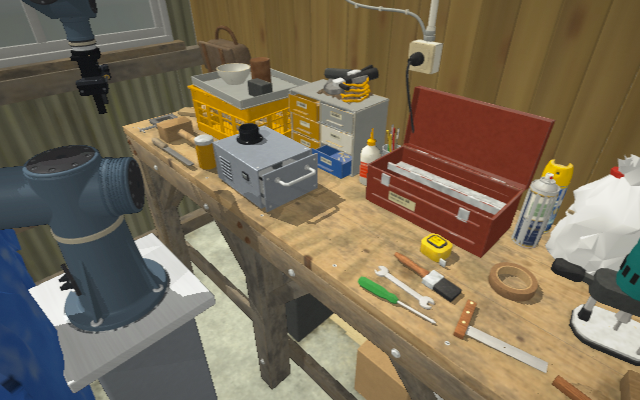

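View pics/side0.png

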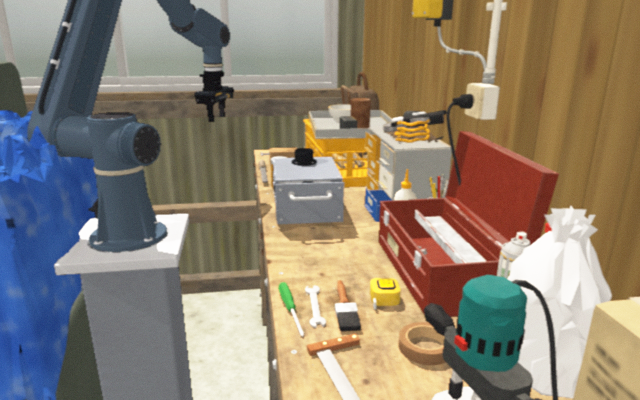

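View pics/wrist0.png

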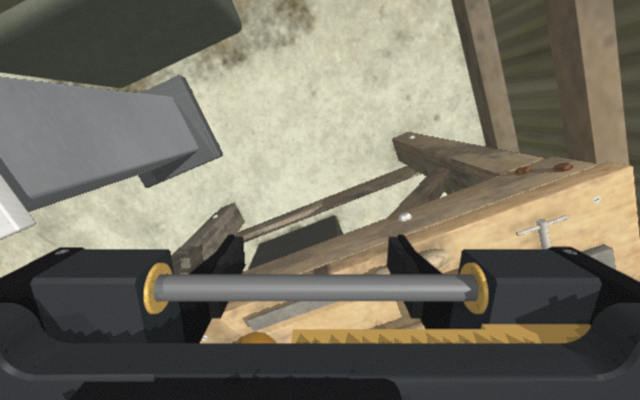

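The scene picture shows the housing around (265,165) with its handle at (297,178). In the side picture the handle is at (311,197). The tools lie well in front of it. I'll enlarge both views.

Run:
```python
import cv2
a=cv2.imread("pics/scene0.png")[115:215,205:335];cv2.imwrite("pics/sc0.png",cv2.resize(a,None,fx=6,fy=6,interpolation=cv2.INTER_CUBIC))
a=cv2.imread("pics/side0.png")[145:230,262:352];cv2.imwrite("pics/si0.png",cv2.resize(a,None,fx=7,fy=7,interpolation=cv2.INTER_CUBIC))
```

```text
(no output)
```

View pics/sc0.png

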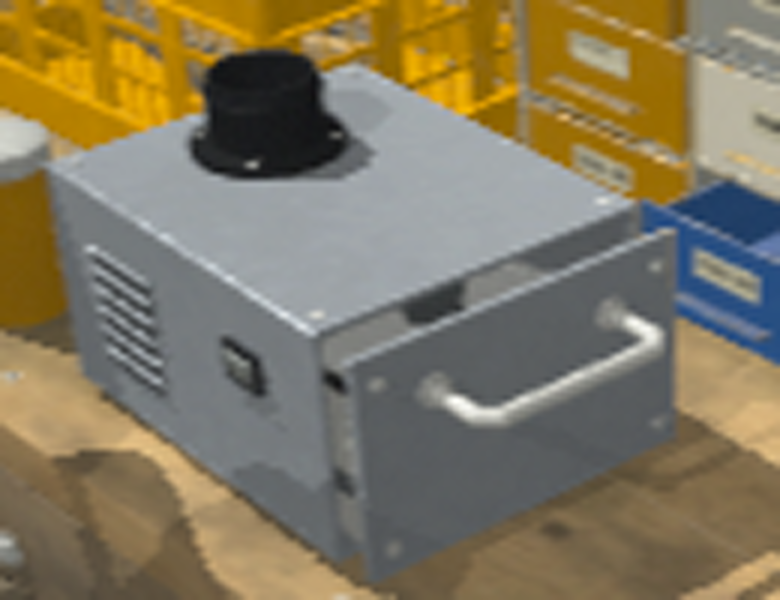

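View pics/si0.png

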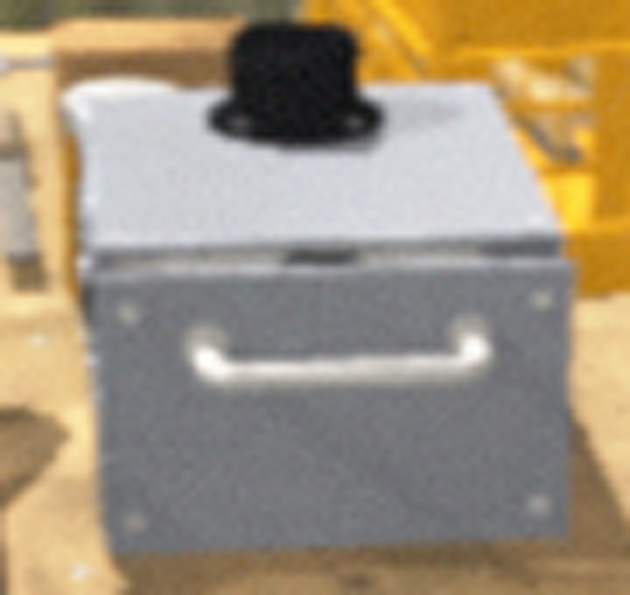

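```bash
cat > h.py <<'E'
from workcell import manip
import cv2,numpy as np
from scipy.spatial.transform import Rotation as Rot
def proj(im,X):
    c=np.asarray(X)@np.array(im["R"]).T+im["t"]
    return np.c_[c[:,0]/c[:,2]*im["fx"]+im["cx"],c[:,1]/c[:,2]*im["fy"]+im["cy"]]
def wristcam(im,s):
    "give a wrist image R,t from state s"
    T=np.eye(4);T[:3,:3]=Rot.from_quat(s["eef_rot"]).as_matrix();T[:3,3]=s["tool_pos"]
    C=np.linalg.inv(T@np.array(im["T_tool_cam"]));im["R"]=C[:3,:3];im["t"]=C[:3,3];return im
def onplane(im,uv,z):
    R=np.array(im["R"]);o=-R.T@np.array(im["t"])
    d=R.T@np.array([(uv[0]-im["cx"])/im["fx"],(uv[1]-im["cy"])/im["fy"],1]);return o+d*(z-o[2])/d[2]
E
python3 - <<'E'
from h import *
from scipy.optimize import least_squares
sc=manip.get_image("scene");si=manip.get_image("side")
def U(p,f,o): return (np.array(p,float)+.5)/f-.5+np.array(o)
S=[("h",-.125,.1,.14,318,333),("h",.125,.1,.14,50,172),("h",-.125,-.1,.14,640,205),("h",.125,-.1,.14,355,65),
("l",0,.098,.136,350,368),("l",0,-.098,.136,675,232),("l",-.042,.0475,.105,488,412),("l",-.042,-.0475,.105,655,345)]
D=[("h",-.125,.1,.14,85,250),("h",-.125,-.1,.14,560,240),("h",.125,-.1,.14,497,88),
("l",0,.098,.136,90,265),("l",0,-.098,.136,575,260),("l",-.042,.0475,.105,205,368),("l",-.042,-.0475,.105,482,352)]
def res(p):
    x,y,a,d=p;c,s=np.cos(a),np.sin(a);out=[]
    for im,L,f,o in((sc,S,6,(205,115)),(si,D,7,(262,145))):
        X=[]
        for k,hx,hy,z,u,v in L:
            hx=hx-(.125+d if k=="l" else 0)
            X.append([x+c*hx-s*hy,y+s*hx+c*hy,z])
        out.append(proj(im,X)-[U(q[4:],f,o) for q in L])
    return np.vstack(out).ravel()
r=least_squares(res,[.4,.7,1.57,.02],loss="soft_l1")
print(r.x);print(res(r.x).reshape(-1,2).round(1))
x,y,a,d=r.x;h=-.125-d-.042
print("handle",x+np.cos(a)*h,y+np.sin(a)*h)
E
```

```text
[0.52602557 0.13951575 1.5231728  0.02174734]
[[-0.3  1.1]
 [-0.4 -1.2]
 [ 1.   0.5]
 [ 1.1 -0.2]
 [-0.4 -0.8]
 [-0.6 -0.2]
 [ 1.4  1. ]
 [-0.6  0.6]
 [ 0.5 -0.9]
 [ 0.7 -1.4]
 [-1.1 -1.2]
 [ 0.6  0.6]
 [-1.  -0.7]
 [ 2.8  0.3]
 [-3.4  1.5]]
handle 0.5170401508264989 -0.049017584743135806
```

The fit agrees with the sizes given, with residuals of about 1 px. The handle is near (0.517, -0.049) and the tray is out about 15 mm. I'll go above it and check with the wrist camera.

```bash
cat >> h.py <<'E'
def ori(a):
    "tool down, tool y along (cos a, sin a)"
    c,s=np.cos(a),np.sin(a)
    return Rot.from_matrix(np.array([[-s,c,0],[c,s,0],[0,0,-1.]]).T.copy()).as_quat()
def snap(n,name="wrist",s=None):
    s=manip.observe();im=manip.get_image(name)
    if name=="wrist": wristcam(im,s)
    cv2.imwrite(f"pics/{n}.png",im["pixels"]);return im,s
E
python3 - <<'E'
from h import *
sc=manip.get_image("scene")
for n,p,z in [("screwdr",(395,300),0),("spanner",(405,285),0),("tape",(437,262),0),("brush",(425,275),0)]: print(n,onplane(sc,p,z).round(3))
try: manip.move_linear([.237,.578,.36],vel=.3)
except Exception as e: print(e)
manip.movep([.517,-.049,.26],ori(1.523))
im,s=snap("w1");print(s["t"],s["tool_pos"],s["joint_positions"])
h=np.array([[.517,-.049,.105]]);a=1.523;n=np.array([-np.sin(a),np.cos(a),0])
print(proj(im,np.vstack([h,h+.0475*n,h-.0475*n])))
E
```

```text
screwdr [ 0.427 -0.456  0.   ]
spanner [ 0.48  -0.446  0.   ]
tape [ 0.6   -0.458  0.   ]
brush [ 0.54  -0.461  0.   ]
3.375 [ 0.5171568  -0.0483384   0.26008889] [-3.08710841e-01  3.39080782e-01  1.64935769e+00  2.68098427e-04
  1.15295181e+00 -1.83277093e+00]
[[314.6008281  188.75864658]
 [314.54090151 145.57103172]
 [314.65590049 228.44796557]]
```

View pics/w1.png

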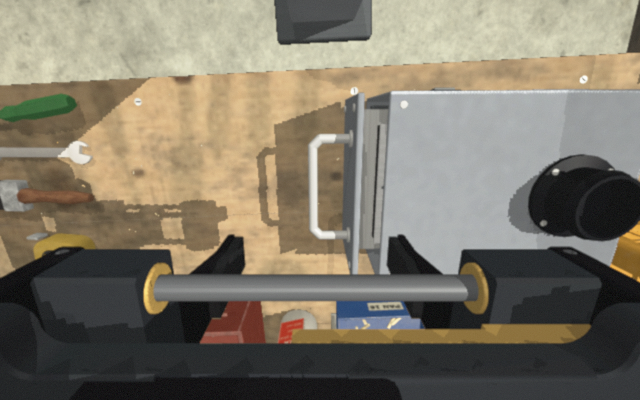

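The bar runs from (313,137) to (313,237), which matches the predicted (314.6,188.8). I'll descend, grip and pull.

Run:
```python
from h import *
a=1.523;q=ori(a);u=np.array([np.cos(a),np.sin(a),0])
manip.gripper_to(.034,15)
manip.move_linear([.517,-.049,.14],vel=.25)
print(manip.move_linear([.517,-.049,.087],vel=.1,threshold=8))
manip.gripper_to(0.0,20)
s=manip.observe();print(s["t"],s["tool_pos"],s["grip_width"],s["contact_force"])
p=np.array([.517,-.049,.087])
for d in (.10,.15):
    manip.move_linear(p-d*u,vel=.1)
    s=manip.observe();print(s["t"],s["tool_pos"],s["grip_width"],s["contact_force"])
print(manip.move_linear(p-.185*u,vel=.05,threshold=12))
s=manip.observe();print(s["t"],s["tool_pos"],s["grip_width"],s["contact_force"])
manip.dwell(.2)
snap("sc2","scene");snap("w2")
```

```text
False
6.4083 [ 0.51727614 -0.04945816  0.08739039] 0.008889010975205293 [-1.49287297 -2.74983743  3.1425099 ]
7.5583 [ 0.51311794 -0.15031812  0.08736491] 0.00898139822750361 [ 0.72756529 -3.05662896  3.86028965]
8.2083 [ 0.51110762 -0.2000495   0.08736898] 0.008985111094988011 [ 3.19459839 -2.78345135  4.28021471]
True
8.625 [ 0.51058271 -0.21065849  0.08729985] 0.00908907006914237 [1.05996823 2.29344553 3.67054219]
```

View pics/sc2.png

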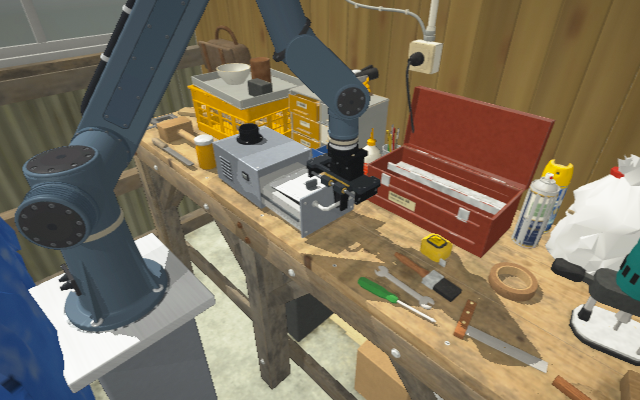

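The tray came out and the pull stopped on resistance. I'll tug once more to confirm the stop, then release and look from above.

Run:
```python
from h import *
a=1.523;q=ori(a);u=np.array([np.cos(a),np.sin(a),0])
p=np.array(manip.observe()["tool_pos"]);p[2]=.087
print(manip.move_linear(p-.012*u,vel=.04,threshold=15))
s=manip.observe();print(s["t"],s["tool_pos"],s["contact_force"])
manip.dwell(.3);s=manip.observe();print(s["t"],s["tool_pos"],s["contact_force"])
manip.gripper_to(.034)
p=np.array(s["tool_pos"]);print(p)
manip.move_linear([p[0],p[1],.28],vel=.3)
manip.move_linear([p[0],p[1]+.06,.28],vel=.3)
im,s=snap("w3");print(s["t"],s["tool_pos"])
cv2.imwrite("pics/w3c.png",cv2.resize(im["pixels"][60:300,290:610],None,fx=2.5,fy=2.5,interpolation=cv2.INTER_CUBIC))
```

```text
True
9.1333 [ 0.51061797 -0.21055818  0.08728786] [0.10461832 2.08282894 5.12425691]
9.4333 [ 0.5106217  -0.21056731  0.08728576] [1.90457509 0.47238043 5.0000082 ]
[ 0.5106217  -0.21056731  0.08728576]
11.3167 [ 0.50922833 -0.14879494  0.27747896]
```

View pics/w3.png

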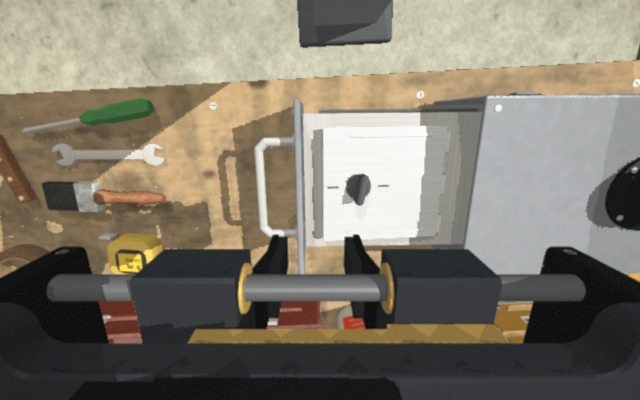

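View pics/w3c.png

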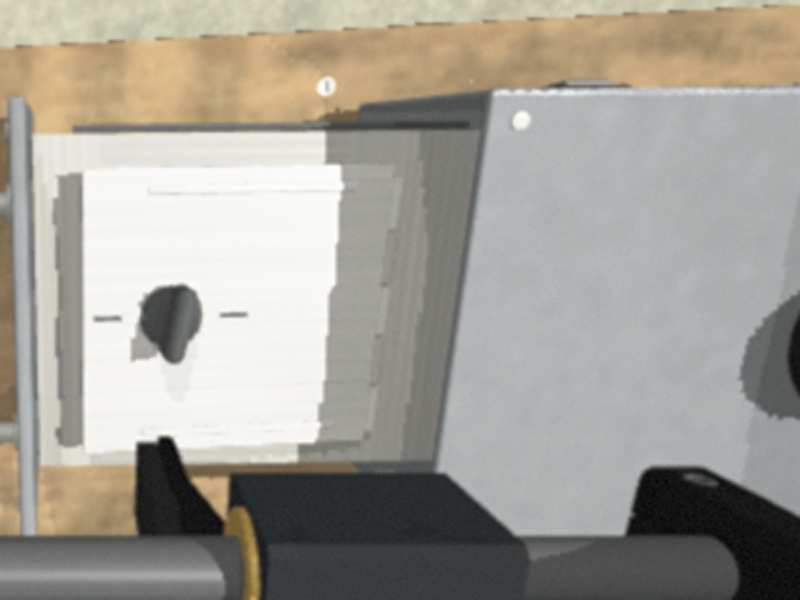

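The tray is out and the panel is visible. The wing is around (359,188) with its bar crosswise (about 1.4 rad), and the marks are at (333,187) and (384,186). I'll get a close-up, with the robot moved so the wing is in clear view.

Run:
```python
from h import *
im=manip.get_image("wrist");s=manip.observe();wristcam(im,s)
f=lambda p:np.array(p)/2.5+[290,60]
print("marks mid",onplane(im,f((170,316.5)),.0955), "L",onplane(im,f((106,318)),.097),"R",onplane(im,f((233,314)),.093))
a=1.523;u=np.array([np.cos(a),np.sin(a),0])
for nm,p in(("leaf",(17,320)),("leafb",(30,320))):print(nm,onplane(im,f(p),.136))
# go closer: camera over wing (cam is +.08 along tool x = toward robot)
manip.gripper_to(.05)
manip.move_linear([.575,-.103,.20],attitude=ori(1.523),vel=.25)
im,s=snap("w4");print(s["t"],s["tool_pos"])
cv2.imwrite("pics/w4c.png",cv2.resize(im["pixels"][40:260,180:460],None,fx=2.7,fy=2.7,interpolation=cv2.INTER_CUBIC))
```

```text
marks mid [ 0.51734145 -0.09687584  0.0955    ] L [ 0.51592686 -0.12798561  0.097     ] R [ 0.51849175 -0.06572     0.093     ]
leaf [ 0.50484772 -0.16828496  0.136     ]
leafb [ 0.50516732 -0.16274312  0.136     ]
12.6417 [ 0.57482295 -0.10302199  0.20005246]
```

View pics/w4c.png

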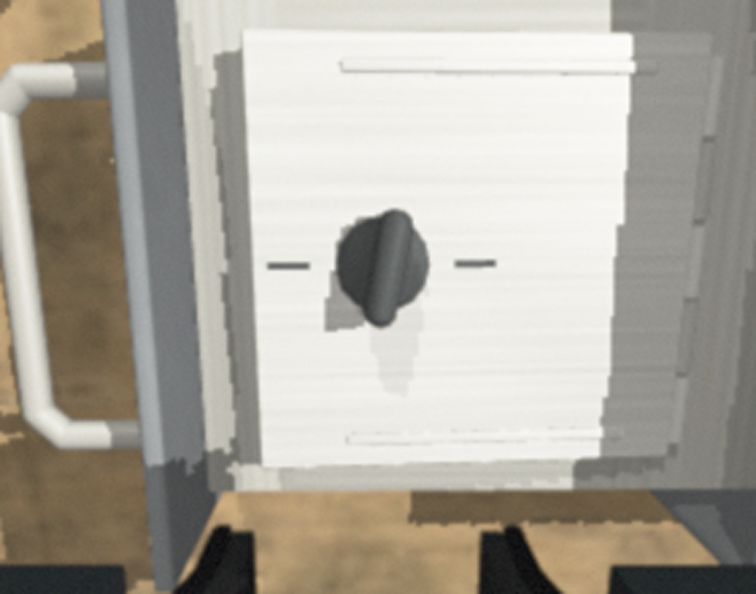

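Run:
```python
from h import *
im=manip.get_image("wrist");s=manip.observe();wristcam(im,s)
f=lambda p:(np.array(p)+.5)/2.7-.5+[180,40]
A=onplane(im,f((395,222)),.119);B=onplane(im,f((381,315)),.119)
L=onplane(im,f((288,266)),.0983);R=onplane(im,f((475,263)),.093)
print(A,B,(A+B)/2,np.linalg.norm(A-B));print(L,R,(L+R)/2)
ang=lambda d:np.arctan2(d[1],d[0])
print(ang(A-B),ang(R-L),ang(A-B)-ang(R-L))
```

```text
[ 0.50180583 -0.09152137  0.119     ] [ 0.52918596 -0.09691247  0.119     ] [ 0.5154959  -0.09421692  0.119     ] 0.027905826318042563
[ 0.51458409 -0.12646073  0.0983    ] [ 0.51710602 -0.06450966  0.093     ] [ 0.51584506 -0.09548519  0.09565   ]
2.947181280762212 1.5301103961597335 1.4170708846024787
```

The wing is 28 mm between end-arc centres plus 8 mm of rounding, so 36 mm, which matches. It's centred at about (0.5157,-0.095), at 1.41 rad. I'll grip it and turn it.

Run:
```python
from h import *
c=[.5157,-.095];a0=1.376
manip.gripper_to(.036,30)
manip.movep([*c,.16],ori(a0))
print(manip.move_linear([*c,.103],vel=.08,threshold=6))
s=manip.observe();print(s["t"],s["tool_pos"],s["contact_force"])
manip.gripper_to(0,30)
s=manip.observe();print(s["t"],s["tool_pos"],s["grip_width"],s["contact_force"])
z=s["tool_pos"][2]
im,_=snap("sc5","scene")
cv2.imwrite("pics/sc5c.png",cv2.resize(im["pixels"][130:250,220:400],None,fx=4,fy=4,interpolation=cv2.INTER_CUBIC))
```

```text
False
14.5833 [ 0.51615428 -0.09517142  0.10326391] [ 0.40130439 -0.73711277  0.28873977]
15.1667 [ 0.51591152 -0.09426631  0.10315558] 0.009739570968222876 [1.16689209 5.46422925 1.64854328]
```

View pics/sc5c.png

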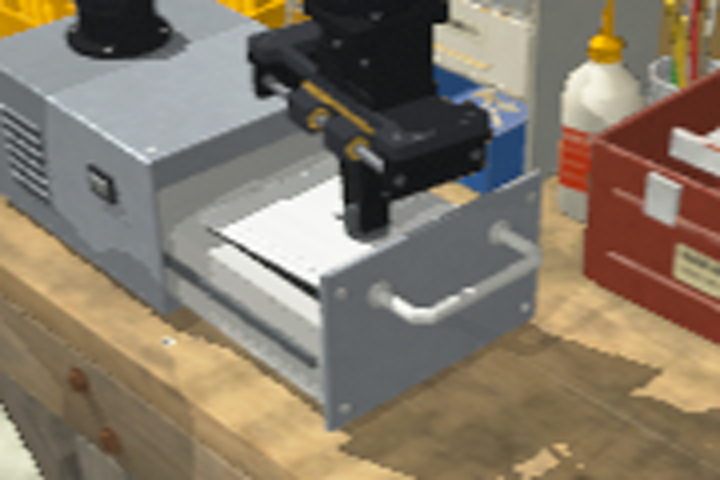

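The wing is gripped (9.7 mm) on its axis. Now I'll turn it clockwise about 1.41 rad.

Run:
```python
from h import *
c=[.5159,-.0942]
for a in (1.0,.5,.1,-.04):
    manip.movep([*c,.1032],ori(a))
    s=manip.observe();print(round(s["t"],2),s["tool_pos"].round(4) if hasattr(s["tool_pos"],'round') else s["tool_pos"],round(s["grip_width"],4),np.round(s["contact_force"],1),np.round(s["torque"],2),np.round(s["joint_positions"][5],3))
manip.dwell(.3)
manip.gripper_to(.036)
s=manip.observe();print(s["t"],s["contact_force"])
manip.move_linear([*c,.16],vel=.2)
manip.gripper_to(.05)
manip.move_linear([.575,-.103,.20],attitude=ori(1.523),vel=.25)
im,s=snap("w6");print(s["t"],s["tool_pos"])
cv2.imwrite("pics/w6c.png",cv2.resize(im["pixels"][40:260,180:460],None,fx=2.7,fy=2.7,interpolation=cv2.INTER_CUBIC))
```

```text
15.67 [ 0.5159 -0.0943  0.1032] 0.0104 [ 0.5  1.7 -0.1] [ 0.01 -0.08 -0.09] -1.397
16.22 [ 0.5158 -0.0944  0.1032] 0.0097 [0.3 2.1 1.1] [-0.12  0.13 -0.05] -0.897
16.68 [ 0.5157 -0.0944  0.1027] 0.0092 [ 1.2 -0.2 -5.2] [-0.43 -0.09 -0.06] -0.498
16.94 [ 0.5157 -0.0944  0.1029] 0.01 [ 0.4 -0.4 -5.4] [-0.45 -0.16 -0.03] -0.359
18.0 [-0.11901304 -0.44828423  0.2757893 ]
20.7417 [ 0.57476443 -0.10292247  0.19990281]
```

View pics/w6c.png

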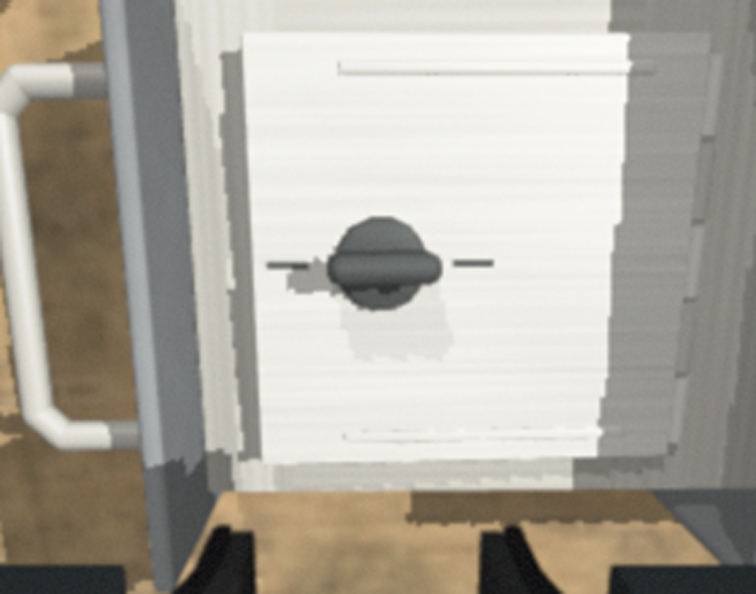

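The wing is in line with the marks (both about horizontal at row 266), and the tray hasn't moved. Next I'll press at panel_press with the fingers shut.

Run:
```python
from h import *
P=[.471,-.0925];q=ori(1.523)
manip.gripper_to(0,30)
manip.move_linear([*P,.13],attitude=q,vel=.2)
s=manip.observe();f0=s["contact_force"][2];print(s["t"],f0)
for z in (.094,.091,.089,.0875,.0865,.0855,.0845):
    manip.move_linear([*P,z],vel=.03 if z<.093 else .08);manip.dwell(.1)
    s=manip.observe();F=s["contact_force"][2]-f0
    print(round(s["t"],2),z,np.round(s["tool_pos"],4),np.round(s["contact_force"],1),round(F,1))
    if F>22:break
snap("sc7","scene");im,s=snap("w7")
i=cv2.imread("pics/sc7.png");cv2.imwrite("pics/sc7c.png",cv2.resize(i[130:250,220:400],None,fx=4,fy=4,interpolation=cv2.INTER_CUBIC))
```

```text
22.625 0.9687957642032516
23.32 0.094 [ 0.4715 -0.0927  0.0944] [-0.3 -0.6 -0.2] -1.2
23.68 0.091 [ 0.4717 -0.0928  0.0914] [ 1.1 -0.7  2.1] 1.1
24.02 0.089 [ 0.4718 -0.0929  0.0893] [ 1.9 -1.4  4.8] 3.8
24.38 0.0875 [ 0.4718 -0.093   0.0879] [ 2.2 -1.3  6.9] 6.0
24.73 0.0865 [ 0.4718 -0.093   0.0873] [ 0.5 -2.3  9.5] 8.6
25.07 0.0855 [ 0.4718 -0.0931  0.0872] [-0.9 -1.5 16.9] 15.9
25.43 0.0845 [ 0.4718 -0.0931  0.0871] [-3.2 -1.  25.8] 24.8
```

View pics/sc7c.png

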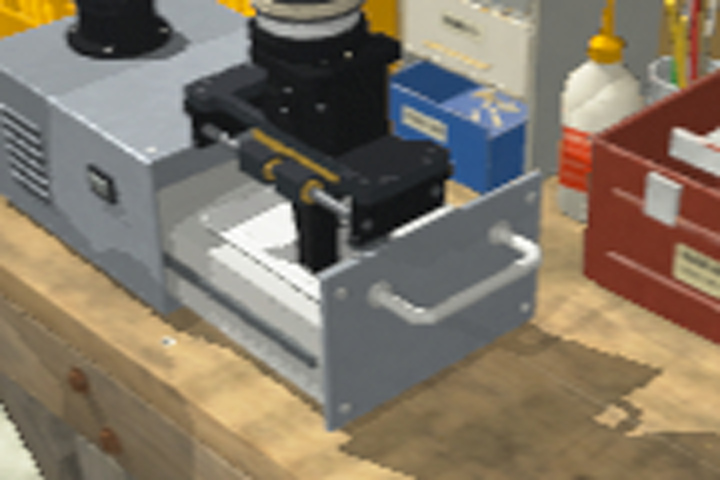

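View pics/w7.png

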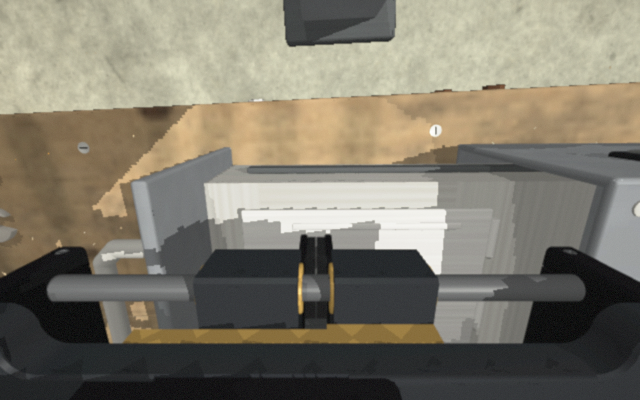

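Run:
```python
from h import *
manip.dwell(.5);s=manip.observe();print(s["t"],s["tool_pos"],s["contact_force"])
manip.close_job()
```

```text
26.025 [ 0.47180138 -0.09305734  0.08706339] [-2.33252396 -0.47225478 25.44084654]
the job is handed in; nothing more can be done
```

The tray is out at its stop, the wing is in line with the marks, and I handed the job in at 26 s while holding the panel pressed flush. No verdict was reported.

- **Tray:** I pulled it 161 mm by the handle until it stopped hard, and a second tug did not move it. With about 15–20 mm already out at the start, that puts it at roughly 0.18 m. I measured the starting figure only from the camera images.
- **Wing:** I turned it from about 1.41 rad, and the close-up afterwards showed it in line with both marks. That picture was taken before pressing, because the gripper hides the wing while it presses.
- **Panel:** It met a hard stop with the fingertips at z = 0.087 m, which is the flush height. The press was steady at about 25 N when I handed in.
- **Loose tools:** The arm stayed well clear of them, and they showed no displacement in the pictures I looked at. I did not measure their positions again at the end.

None of the checks I made failed or disagreed, apart from the handle. It measured slightly longer in the first images than the 95 mm given, which did not affect the grasp.

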